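# Grease the splined stub and fit the coupling hub

### The job

Take the bent grease brush from its wooden rest, dip its bristles down to the bottom of the blue grease pot, then dab them on the top end of the splined stub of the green gear unit and lay the brush back across both uprights of its rest as it lay before. Only then turn the brass coupling hub so its inner teeth match the stub and slide it, flange down, fully home on the stub, and let go. Leave the pot, bottle, can, bit box and wood block standing where they are.

Things in the scene. Friction and masses are not known exactly. Their poses are not given: they have to be found in the camera images.
- unit: green gear unit, fixed to the bench; foot plate 150 (x) x 130 (y) x 8 mm, housing 130 x 110 mm up to 44 mm, aluminium shoulder disc 68 mm across up to 50 mm above the bench; origin at the centre of its underside. Its place and yaw change
- stub: upright splined steel stub, fixed (does not turn), amid the gear unit; origin on its axis at the shoulder, 50 mm above the bench, z up. Core 22 mm across, 48 mm high (last 4 mm bevelled). Six straight teeth 5 mm wide, out to 34 mm across, from the shoulder up to 35 mm (then a 3 mm wide lead up to 38 mm); from above they point 30, 90, 150, 210, 270, 330 degrees from its x axis
- stub_top (a point): centre of the flat top end of the stub, 48 mm above its origin (98 mm above the bench), 16 mm across
- hub: loose brass coupling hub, about 0.4 kg, standing on its flange; origin at the centre of its underside, z up. Hexagonal body 54 mm across flats, 60 mm high; at the bottom a hexagonal flange 72 mm across flats, 80 over corners, 8 mm thick. Flats of both face 0, 60, 120, 180, 240, 300 degrees from its x axis. Home: flange on the shoulder disc, hub origin at stub origin
- hub_bore (a point): centre of the upper mouth of the hub's through bore, 60 mm above its underside. Bore: hexagon 38 mm across flats with six teeth 5 mm wide, in the middle of each flat (0, 60, ... degrees), 26 mm free between tips, from 8 to 60 mm height. Slides on with about 2 mm play when hub x and stub x axes agree to a multiple of 60 degrees (within 6); else its teeth stop on the stub's
- rest: fixed wooden brush rest; base 130 (x) x 70 (y) x 8 mm; two uprights 12 mm thick, 56 mm wide, at x = -55 and +55 mm (98 mm free between). Their flat saddles lie 100 mm above the bench, between flaring cheeks: about 23 mm apart at the bottom, 44 mm at the top (121 mm above the bench). Origin at the centre of the underside; the brush handle lies along its x axis
- rest_mid (a point): point midway between the two saddles, 107 mm above the bench: where the centre line of the lying handle runs
- brush: loose bent grease brush, 0.12 kg: red handle 16 mm wide (y), 14 mm high (z), along x from -100 to +80 mm of the origin, which is on its centre line where to grip (near balance). At x = +92 mm a thin steel neck bends straight down (-z) to a ferrule 20 mm across (30 to 56 mm below the centre line) and black bristles. z is up as it lies on the rest, head hanging free past one end
- brush_tip (a point): lower end of the black bristles (16 mm across), at (92, 0, -85) mm in the brush frame. The bristles are springy: they give straight up to 10 mm towards the ferrule, about 0.3 N per mm
- pot: loose open blue grease pot, 0.45 kg, nothing loose in it: round, 72 mm outside, 66 mm inside, 65 mm high, floor 5 mm thick; origin at the centre of the underside
- pot_floor (a point): centre of the pot's inner floor, 5 mm above the bench
- bottle: bystander: yellow bottle with red cap, loose, 60 mm across, 160 mm tall; origin at the centre of the underside. Pot, hub and bottle swap places between starts
- can: bystander: grey and blue can, loose, 56 mm across, 90 mm tall; origin at the centre of the underside
- bitbox: bystander: open blue plastic bit box holding a few drill bits that are fast in it, loose, 100 (x) x 140 (y) x 50 mm high; origin at the centre of the underside
- block: bystander: wood offcut, loose, 70 (x) x 130 (y) x 36 mm high; origin at the centre of the underside
Not all that is in view belongs to the job. Several things look just like the rest: the one meant starts farthest to the robot's right. Of the things shaped like the hub, the brass one is meant.

How it is judged (in metres and radians):
On the way, in this order (a step that is already met when the one before it is completed fails the run):
1. the bristles are dipped to the bottom of the pot (tip inside it, within 17 mm of the inner floor) for 0.2 s (z of brush_tip in the frame of pot between 0 and 0.022 m and horizontal distance between brush_tip and pot_floor below 0.033 m), for 0.2 s.
2. the bristles touch the top end of the stub (tip within 15 mm of its axis) (contact force between brush and stub above 0.2 N and horizontal distance between brush_tip and stub_top below 0.015 m and z of brush_tip in the frame of stub_top above -0.006 m), for 0.1 s.
3. the brush lies across its rest again, released (distance between brush and rest_mid below 0.028 m and z of brush in the frame of rest_mid below 0.006 m and angle between brush's own z axis and vertical below 0.15 rad and angle between the x axis of brush and the x axis of rest, either way round below 0.15 rad and contact force between brush and the fingers below 0.05 N), for 0.2 s.
4. the hub is home on the stub, flange down (z of hub in the frame of stub below 0.004 m and horizontal distance between hub and stub below 0.005 m and angle between hub's own z axis and vertical below 0.06 rad), for 0.2 s.
At the end, for the whole second after the job is handed in: Hub at rest, flange on the stub's shoulder (4 mm of home, 5 mm of axis, upright within 0.06 rad); brush at rest across both saddles (origin within 28 mm of the middle, at most 6 mm high, within 0.15 rad of level and of the rest's line); pot and bystanders within 30 mm of their start (all of step 4 and linear speed of each of hub, brush below 0.02 m/s and distance between brush and rest_mid below 0.028 m and z of brush in the frame of rest_mid below 0.006 m and angle between brush's own z axis and vertical below 0.15 rad and angle between the x axis of brush and the x axis of rest, either way round below 0.15 rad and distance of each of pot, bottle, can, bitbox, block from where it was at the start of the episode below 0.03 m); the robot touches nothing.
It fails at once if the pot is shifted more than 30 mm or tipped (distance of pot from where it was at the start of the episode above 0.03 m or angle between pot's own z axis and vertical above 0.4 rad).
It fails at once if the bottle or can is shifted more than 30 mm or tipped (distance of any of bottle, can from where it was at the start of the episode above 0.03 m or angle between any of bottle, can's own z axis and vertical above 0.4 rad).
It fails at once if the bit box or the wood block is shifted more than 30 mm (distance of any of bitbox, block from where it was at the start of the episode above 0.03 m).
It also fails if it takes over 69 s, if anything falls off the work surface, if the arm or the gripper's body presses on something with over 40 N, if the wrist force passes 120 N, or if a joint passes its speed limit or range.

### The arm

A 6-joint arm with a two-finger parallel gripper is mounted at the origin on the work surface. World frame = base frame: x ahead of the robot, y to its left, z up, the work surface at z = 0. Lengths are in mm, angles in degrees, forces in N, time in s.
With the tool pointing down it reaches from about 350 to 850 mm from the base axis. Payload 8.1 kg.
Tool frame: the origin (TCP) lies between the finger pads; the fingertips stand 14 mm ahead of it and the grasp point (between the pads) lies 5 mm behind it; z points along the fingers, x is the direction in which the jaws open and shut, and the axes are right-handed (so a half turn about z gives the same grasp; the last joint's range is limited). The gripper opens to 85 mm and grips with 20 to 120 N. Pads are 22 mm wide; open, the fingers measure 114 mm over their backs; the gripper's body (76 mm by 85 mm) begins 54 mm behind the grasp point. The pads swing forward as they close: fully open they stand 13 mm farther back than shut.
Start: joints at [62.372, 7.471, 85.268, -0, 87.261, -4.893], TCP at [231.861, 553.395, 245.292] pointing down, gripper open.
Joint ranges: [-169.43, 169.43], [-51.17, 129.36], [1.28, 143.12], [-76.62, 256.62], [0, 156.53], [-152.29, 152.29]. Speed limits (degrees/s): [136.94, 136.94, 159.86, 180, 180, 180].

### API

Orientations are given as [roll, pitch, yaw] about the fixed x, y, z axes, in that order (R = Rz(yaw) Ry(pitch) Rx(roll)).
In Python, from bench import r, vision, job gives the robot as it stands.
- The arm moves only by the tool send_rows, never from a script. Its arguments are lists of equal length, an entry for each row: "dp": the shift along the world's x, y, z in mm, a list of three; "rot": the turn, a rotation vector about the world's x, y, z in rad, a list of three. In form: {"dp": [[tx, ty, tz], ...], "rot": [[wx, wy, wz], ...]}. A call has 1 to 5 rows; each row is the pose to reach, as a shift and turn from the pose commanded when the call began; what a row does not reach only later rows make up. A row lasts 1/8 s, in which the tool goes at most 62.5 mm and 10.7 degrees, less where a joint would pass 70% of its speed; a pose out of reach is approached as far as the arm can. A call with a gripper value outside its range is refused whole. "jaw" is the finger opening in mm, from 0 to 85.4, set as the call begins (left out, the last holds). The fingers move at their own pace and stop on an object; "force" is the grip in N (left out, the last holds). Time passes only in rows, so rows that repeat a pose let the fingers close. It gives the time, the measured TCP pose, the force and the opening at its end, in the units of the state.
- r.sense(): the state, without advancing time (a new reading comes with each control period).
- vision.snapshot(name): name is "scene" or "top"; returns a dict with "pixels" (400x640x3 uint8, red, green, blue), "depth" (400x640 float32, mm along the optical axis (not along the pixel's ray), 0 where there is no reading), "intrinsics" (3x3 intrinsics, pixels), "k1" (the pictures are not rectified: a ray, as slopes to the right and down, at radius r is drawn at 1 + k1 r^2 times it, then the intrinsics apply), "world_from_camera" (4x4, takes a point from camera to world coordinates). Camera axes: x right, y down, z forward; pixel columns grow to the right and rows downward; lengths in mm; the calibration is good to about 2 mm. A picture is of the moment at which its call begins.
- job.hand_in(): hands the job in, once; it reports no verdict.
The state is a dict: "time": time; "joint_pos": joint angles; "qd": joint speeds; "joint_efforts": joint torques, N m; "tool_pos": TCP position; "tcp_rot": TCP orientation; "ft_force": force on the tool from outside, world axes, zero at the start; "wrist_torque": the same for the moment, N m; "finger_gap": finger opening in mm.
Only numpy, scipy, OpenCV 4.12 (cv2) and the standard library are available. Lean on these libraries where they do the work, as an engineer would, in place of code of your own. Each camera call takes 0.05 s, during which the arm holds its last target.

## Working session

There is one attempt and no reset: what is moved stays moved. The work goes in short steps, Python scripts to look and compute and a tool call to move; the robot and the scene stay as the last step left them, time stands still between calls to the robot, and variables do not carry over. Pictures are saved under pics/ and viewed, and the job is handed in when it is done.

Besides the shell and the picture viewer there is one more tool, called after "Call:" as name(argument=value, ...) on one line, values as JSON. send_rows: Moves the arm, as the interface text tells. Its arguments: {"type":"object","properties":{"dp":{"type":"array"},"rot":{"type":"array"},"jaw":{"type":"number"},"force":{"type":"number"}},"required":["dp","rot"]}

```bash
ls; mkdir -p pics; cat > h.py <<'E'
import numpy as np, cv2
from bench import r, vision, job
def snap(n,fn):
    s=vision.snapshot(n); cv2.imwrite('pics/'+fn,s['pixels'][:,:,::-1]); np.savez('pics/'+fn[:-4]+'.npz',**s); return s
def load(fn): return dict(np.load('pics/'+fn+'.npz'))
def rays(s,uv):
    K=s['intrinsics'];uv=np.atleast_2d(uv).astype(float);k=float(s['k1'])
    n=cv2.undistortPoints(uv.reshape(-1,1,2),K,np.array([k,0,0,0,0])).reshape(-1,2)
    return n
def onplane(s,uv,z):
    n=rays(s,uv);T=s['world_from_camera'];d=np.c_[n,np.ones(len(n))]@T[:3,:3].T;o=T[:3,3]
    return o+d*((z-o[2])/d[:,2])[:,None]
def cloud(s):
    h,w=s['depth'].shape;v,u=np.mgrid[:h,:w]
    n=rays(s,np.c_[u.ravel(),v.ravel()]);z=s['depth'].ravel()
    p=np.c_[n*z[:,None],z];T=s['world_from_camera']
    P=p@T[:3,:3].T+T[:3,3];P[z==0]=np.nan
    return P.reshape(h,w,3)
E
python3 - <<'E'
from h import *
for n in('scene','top'):
    s=snap(n,n+'0.png');print(n,s['intrinsics'].tolist(),s['k1'],s['world_from_camera'].round(3).tolist())
print(r.sense())
E
```

```text
pics
scene [[400.94881005854893, 0.0, 310.5257687132474], [0.0, 400.94881005854893, 203.81488207379428], [0.0, 0.0, 1.0]] -0.018437293861478646 [[0.114, 0.844, -0.523, 958.265], [0.993, -0.103, 0.049, -37.33], [-0.013, -0.526, -0.851, 778.129], [0.0, 0.0, 0.0, 1.0]]
top [[380.5007403236037, 0.0, 322.24458842389186], [0.0, 380.5007403236037, 203.88297606558504], [0.0, 0.0, 1.0]] -0.0666817333749602 [[0.012, -0.987, 0.161, 427.03], [-1.0, -0.011, 0.008, -0.473], [-0.006, -0.161, -0.987, 886.447], [0.0, 0.0, 0.0, 1.0]]
{'time': 0.1, 'joint_pos': array([ 6.23709970e+01,  7.51198371e+00,  8.53217255e+01, -7.40102987e-04,
        8.72607299e+01, -4.89156466e+00]), 'qd': array([-0.03070855, -0.11086528, -0.16815612,  0.00149307, -0.07438683,
       -0.03709011]), 'joint_efforts': array([ 7.53635086e-04, -5.70948565e+01, -5.01944983e+01, -1.75602208e-04,
        8.14482453e-03,  7.14646058e-05]), 'tool_pos': array([231.66184835, 552.97828568, 244.34935821]), 'tcp_rot': array([-1.79992684e+02,  9.41582162e-02,  6.72626036e+01]), 'ft_force': array([-0.12898408,  0.19785663, -0.13848378]), 'wrist_torque': array([-0.02867594,  0.0146118 ,  0.01713006]), 'finger_gap': 85.39494826717957}
```

View pics/scene0.png

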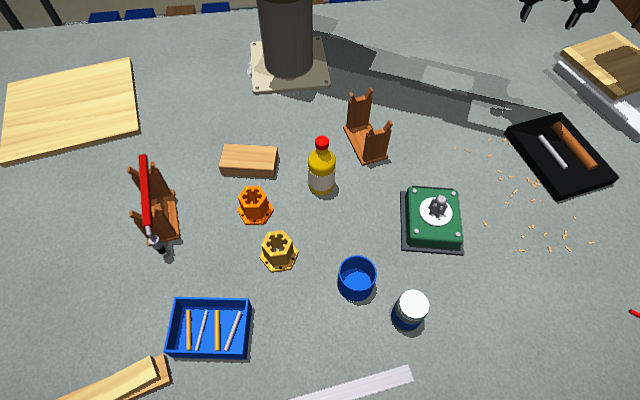

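View pics/top0.png

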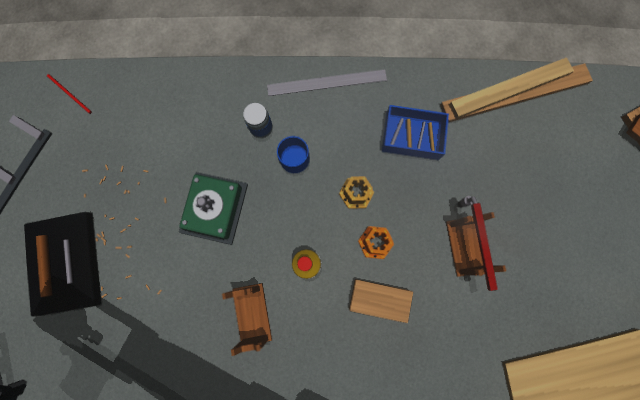

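```bash
python3 - <<'E'
from h import *
a=load('scene0');t=load('top0')
A=a['pixels'][130:300,100:330,::-1];cv2.imwrite('pics/z1.png',cv2.resize(A,None,fx=3.4,fy=3.4,interpolation=cv2.INTER_CUBIC))
B=t['pixels'][90:300,330:520,::-1];B2=t['pixels'][150:250,170:270,::-1]
cv2.imwrite('pics/z2.png',np.hstack([cv2.resize(B,(500,550),interpolation=cv2.INTER_CUBIC),cv2.resize(t['pixels'][90:160,580:640,::-1],(300,550))]))
cv2.imwrite('pics/z3.png',np.hstack([cv2.resize(B2,(400,400),interpolation=cv2.INTER_CUBIC),cv2.resize(a['pixels'][170:270,390:490,::-1],(400,400),interpolation=cv2.INTER_CUBIC)]))
C=cloud(t);
for n,(u,v) in dict(farbrown=(634,125),can=(256,112),pot=(293,155),hub=(357,192),stub=(207,204),br=(485,250)).items(): print(n,C[v,u].round(1))
E
```

```text
farbrown [ 769.9 -757.4   39. ]
can [762.7 155.9  89.4]
pot [688.8  78.3   5.8]
hub [601.6 -75.6  -2.8]
stub [555.7 255.6  80. ]
br [ 461.3 -326.9  114.3]
```

View pics/z1.png

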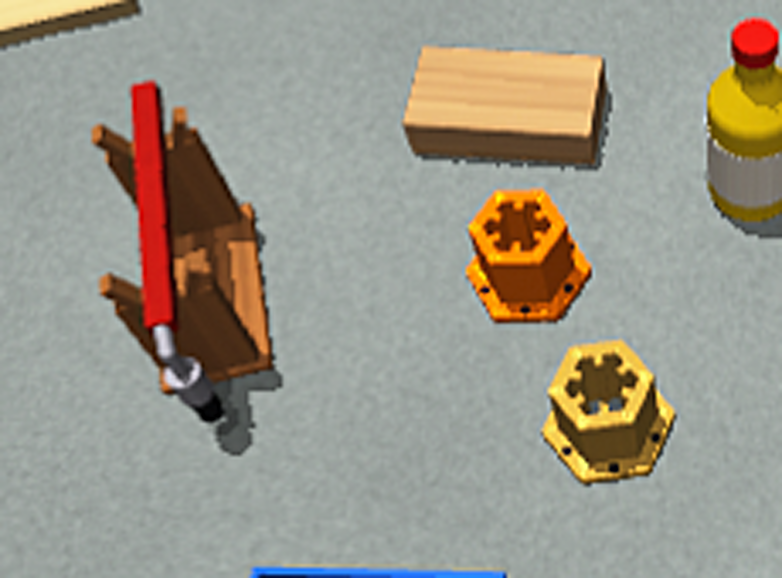

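View pics/z2.png

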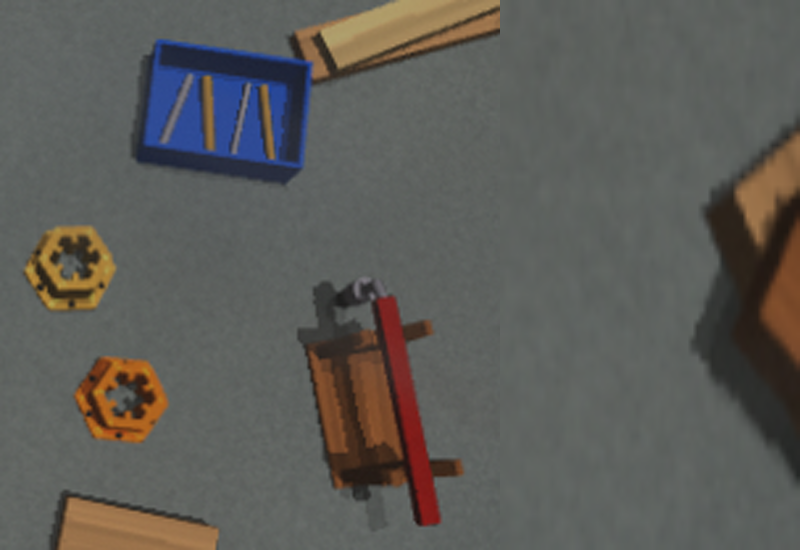

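View pics/z3.png

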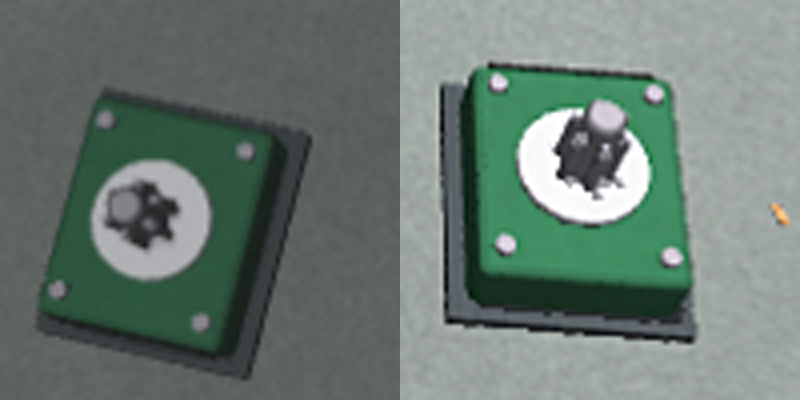

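```bash
cat > meas.py <<'E'
from h import *
def big(m,u0,v0,u1,v1):
    mm=np.zeros(m.shape,np.uint8);mm[v0:v1,u0:u1]=m[v0:v1,u0:u1]
    n,l,st,_=cv2.connectedComponentsWithStats(mm);k=1+np.argmax(st[1:,4]);return (l==k).astype(np.uint8)
def cont(m):
    c=max(cv2.findContours(m,cv2.RETR_EXTERNAL,cv2.CHAIN_APPROX_NONE)[0],key=cv2.contourArea);return c[:,0]
E
python3 - <<'E'
from meas import *
for name,boxes in dict(scene0=dict(br=(120,140,180,260),unit=(395,180,470,260),pot=(330,245,385,310),hub=(255,225,305,275)),top0=dict(br=(465,195,505,295),unit=(175,165,255,250),pot=(270,130,315,180),hub=(335,170,380,215))).items():
    s=load(name);hsv=cv2.cvtColor(s['pixels'],cv2.COLOR_RGB2HSV);H,S,V=[hsv[...,i].astype(int) for i in range(3)]
    C=cloud(s)
    # brush
    m=big(((H<6)|(H>174))&(S>170)&(V>70),*boxes['br']); 
    P=C[m>0];P=P[np.isfinite(P).all(1)];T=P[P[:,2]>108]
    xy=onplane(s,np.argwhere(m)[:,::-1],114)[:,:2]
    mu=xy.mean(0);w,v=np.linalg.eigh(np.cov((xy-mu).T));d=v[:,1]*np.sign(v[0,1]);e=(xy-mu)@d
    print(name,'brush plane: mid',((e.min()+e.max())/2*d+mu).round(1),'len',(e.max()-e.min()).round(1),'wid',np.ptp((xy-mu)@v[:,0]).round(1),'yaw',np.degrees(np.arctan2(d[1],d[0])).round(2),'depth z',np.median(P[:,2]).round(1))
    for nm,q in (('head',e>e.max()-25),('tail',e<e.min()+25)):
        PP=onplane(s,np.argwhere(m)[:,::-1][q],114)[:,:2].mean(0);print(nm,PP.round(1))
    # unit green
    m=big((abs(H-72)<18)&(S>90)&(V>30),*boxes['unit']);G=C[m>0];top=abs(G[:,2]-44)<6
    xy=G[top][:,:2].astype(np.float32);print('green top z',np.median(G[top][:,2]),len(xy),cv2.minAreaRect(xy))
    px=np.argwhere(m)[:,::-1][top];print('  plane',cv2.minAreaRect(onplane(s,px,44)[:,:2].astype(np.float32)))
    u0,v0,u1,v1=boxes['unit']
    b=np.zeros(m.shape,np.uint8);b[v0:v1,u0:u1]=1
    w_=(S<40)&(V>(190 if name=='scene0' else 130))&(b>0)
    w_=big(w_,*boxes['unit']);c=cont(w_);h=cv2.convexHull(c)[:,0];q=onplane(s,h,50)[:,:2].astype(np.float32);print('disc',cv2.minEnclosingCircle(q),cv2.minAreaRect(q))
    # stub top depth
    q=C[(b>0)&(C[...,2]>94)];print('stubtop',np.nanmedian(q,0).round(1),len(q), 'minmax',((q.min(0)+q.max(0))/2).round(1) if len(q) else '')
    # pot
    m=big((abs(H-108)<14)&(S>120)&(V>40),*boxes['pot']);q=C[(m>0)&(C[...,2]>61)];print('pot rim',len(q),cv2.minEnclosingCircle(q[:,:2].astype(np.float32)),np.median(q[:,2]))
    # hub
    m=big((abs(H-24)<9)&(S>70)&(V>60),*boxes['hub']);q=C[(m>0)&(abs(C[...,2]-60)<4)];
    px=np.argwhere((m>0)&(abs(C[...,2]-60)<4))[:,::-1];q=onplane(s,px,60)[:,:2].astype(np.float32)
    hu=cv2.convexHull(q)[:,0];print('hubtop',len(q),cv2.minEnclosingCircle(q))
    best=None
    ths=np.radians(np.arange(0,60,.5));W=[]
    for th in ths:
        D=np.array([[np.cos(th+k*np.pi/3),np.sin(th+k*np.pi/3)] for k in range(3)]);pr=q@D.T
        W.append(np.sum(np.percentile(pr,99.5,axis=0)-np.percentile(pr,.5,axis=0)))
    i=np.argmin(W);th=ths[i];D=np.array([[np.cos(th+k*np.pi/3),np.sin(th+k*np.pi/3)] for k in range(3)]);pr=q@D.T
    mid=(pr.max(0)+pr.min(0))/2;print(' hub yaw',np.degrees(th),'widths',np.ptp(pr,axis=0),'centre',np.linalg.lstsq(D,mid,rcond=None)[0])
    f=C[(m>0)&(abs(C[...,2]-8)<4)];print(' flange circ',cv2.minEnclosingCircle(f[:,:2].astype(np.float32)))
E
```

```text
scene0 brush plane: mid [ 471.3 -327.9] len 179.6 wid 17.1 yaw 8.84 depth z 115.0
head [ 547.5 -316.2]
tail [ 395.1 -339.8]
green top z 44.01107110184478 1783 ((559.6712036132812, 262.22119140625), (108.82632446289062, 131.17233276367188), 78.49564361572266)
  plane ((561.018798828125, 260.885009765625), (108.89045715332031, 130.6262664794922), 78.09739685058594)
disc ((558.672119140625, 263.70587158203125), 34.304405212402344) ((559.9797973632812, 263.306396484375), (67.41858673095703, 64.61746978759766), 49.80668640136719)
stubtop [559.9 262.8  97.5] 78 minmax [559.3 263.8  97.4]
pot rim 218 ((681.0469970703125, 74.7582015991211), 36.21310043334961) 64.93521564507313
hubtop 391 ((598.6576538085938, -73.66431427001953), 31.538015365600586)
 hub yaw 4.5 widths [56.36476613 55.77025471 55.58000438] centre [598.32784138 -73.52784609]
 flange circ ((598.7976684570312, -74.22240447998047), 40.26085662841797)
top0 brush plane: mid [ 469.6 -326.9] len 176.7 wid 15.3 yaw 8.77 depth z 113.0
head [ 544.4 -315.5]
tail [ 394.5 -338.6]
green top z 43.2259653262098 1689 ((559.1717529296875, 263.6963806152344), (107.72698974609375, 127.60774230957031), 77.82605743408203)
  plane ((558.3577880859375, 262.4353332519531), (108.04119110107422, 126.78490447998047), 77.90664672851562)
disc ((559.5591430664062, 264.4982604980469), 33.65566635131836) ((559.5223999023438, 264.0196838378906), (66.01036834716797, 65.97590637207031), 47.2196044921875)
stubtop [561.1 263.1  96.9] 67 minmax [560.5 263.9  97.4]
pot rim 141 ((681.1824951171875, 74.7686767578125), 35.722110748291016) 64.15941743741348
hubtop 298 ((598.7976684570312, -73.45172119140625), 30.23579978942871)
 hub yaw 2.0 widths [54.61488651 53.77431825 54.1229442 ] centre [598.73562232 -72.99554668]
 flange circ ((598.689697265625, -72.3183822631836), 40.31720733642578)
```

```bash
python3 - <<'E'
from meas import *
for n,b,zr in(('bottle',(285,240,330,290),(60,200)),('can',(240,95,280,140),(85,95)),('decoy',(220,270,280,360),(95,130)),('rest',(445,190,510,290),(117,125)),('orangehub',(355,220,400,265),(50,64)),('box',(375,95,455,165),(40,60)),('block',(345,270,420,330),(30,40))):
    s=load('top0');C=cloud(s);u0,v0,u1,v1=b;q=C[v0:v1,u0:u1].reshape(-1,3);q=q[(q[:,2]>zr[0])&(q[:,2]<zr[1])];print(n,len(q),q.min(0).round(),q.max(0).round())
s=load('top0');C=cloud(s);hsv=cv2.cvtColor(s['pixels'],cv2.COLOR_RGB2HSV)
q=C[190:290,445:510].reshape(-1,3);h=hsv[190:290,445:510].reshape(-1,3);k=(h[:,1]<170)&(q[:,2]>114)&(q[:,2]<125);print(q[k].round(0)[:40].tolist())
E
```

```text
bottle 669 [402.   9.  70.] [462.  67. 163.]
can 406 [733. 134.  86.] [785. 185.  94.]
decoy 395 [252. 125.  95.] [381. 203. 123.]
rest 85 [ 413. -364.  117.] [ 539. -290.  124.]
orangehub 337 [ 456. -148.   50.] [510. -87.  63.]
box 562 [ 682. -285.   40.] [ 800. -135.   55.]
block 1908 [ 307. -194.   30.] [399. -57.  39.]
[[558.0, -315.0, 114.0], [539.0, -340.0, 118.0], [539.0, -341.0, 120.0], [539.0, -344.0, 120.0], [537.0, -339.0, 115.0], [536.0, -337.0, 124.0], [537.0, -342.0, 118.0], [537.0, -343.0, 121.0], [537.0, -346.0, 120.0], [536.0, -339.0, 114.0], [535.0, -339.0, 120.0], [534.0, -340.0, 122.0], [535.0, -344.0, 118.0], [535.0, -345.0, 120.0], [533.0, -339.0, 114.0], [533.0, -339.0, 120.0], [532.0, -340.0, 121.0], [533.0, -343.0, 120.0], [533.0, -346.0, 117.0], [530.0, -290.0, 121.0], [530.0, -294.0, 118.0], [530.0, -294.0, 121.0], [530.0, -296.0, 122.0], [531.0, -340.0, 118.0], [530.0, -340.0, 122.0], [531.0, -343.0, 119.0], [531.0, -346.0, 118.0], [528.0, -291.0, 119.0], [528.0, -293.0, 120.0], [528.0, -294.0, 121.0], [528.0, -296.0, 123.0], [528.0, -338.0, 121.0], [529.0, -342.0, 118.0], [528.0, -342.0, 121.0], [529.0, -346.0, 118.0], [529.0, -348.0, 118.0], [526.0, -291.0, 119.0], [526.0, -293.0, 119.0], [526.0, -293.0, 124.0], [526.0, -296.0, 121.0]]
```

Call:
send_rows(dp=[[38, -41, 0], [76, -82, 0], [114, -123, 0], [152, -164, 0], [188, -203, 0]], rot=[[0, 0, -0.18], [0, 0, -0.36], [0, 0, -0.54], [0, 0, -0.72], [0, 0, -0.9]], jaw=85, force=60)

```text
time: 0.72
tool_pos: [420.7, 348.7, 244.9]
tcp_rot: [180.0, 0.0, 15.4]
ft_force: [1.3, 0.6, -0.6]
finger_gap: 84.8
```

Call:
send_rows(dp=[[24, -57, 0], [48, -114, 0], [72, -171, 0], [96, -228, 0], [120, -285, 0]], rot=[[0, 0, -0.18], [0, 0, -0.36], [0, 0, -0.54], [0, 0, -0.72], [0, 0, -0.9]])

```text
time: 1.35
tool_pos: [540.1, 63.4, 245.0]
tcp_rot: [180.0, 0.0, -36.2]
ft_force: [0.9, 0.8, 0.4]
finger_gap: 85.1
```

Call:
send_rows(dp=[[0, -61, 0], [0, -122, 0], [0, -183, 0], [0, -244, 0], [0, -305, 0]], rot=[[0, 0, -0.16], [0, 0, -0.32], [0, 0, -0.48], [0, 0, -0.64], [0, 0, -0.791]])

```text
time: 1.98
tool_pos: [539.3, -241.5, 244.9]
tcp_rot: [180.0, 0.0, -81.5]
ft_force: [0.4, 0.1, -0.3]
finger_gap: 85.4
```

Call:
send_rows(dp=[[-20, -29, -15], [-40, -58, -30], [-59.6, -86.3, -45], [-59.6, -86.3, -45], [-59.6, -86.3, -45]], rot=[[0, 0, 0], [0, 0, 0], [0, 0, 0], [0, 0, 0], [0, 0, 0]])

```text
time: 2.6
tool_pos: [480.4, -325.6, 200.3]
tcp_rot: [-180.0, 0.0, -81.2]
ft_force: [0.8, 0.1, -0.3]
finger_gap: 84.9
```

```bash
python3 - <<'E'
from h import *
snap('scene','s1.png');print(r.sense()['tool_pos'])
E
```

```text
[ 480.87087022 -325.37556414  200.70180926]
```

View pics/s1.png

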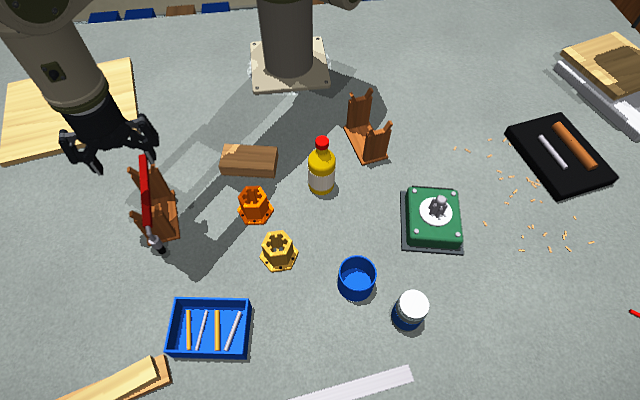

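Call:
send_rows(dp=[[0, 0, -35], [0, 0, -65], [0, 0, -88], [0, 0, -98], [0, 0, -98]], rot=[[0, 0, 0], [0, 0, 0], [0, 0, 0], [0, 0, 0], [0, 0, 0]])

```text
time: 3.28
tool_pos: [480.6, -325.2, 102.2]
tcp_rot: [180.0, 0.0, -81.1]
ft_force: [-0.6, -0.2, 0.1]
finger_gap: 84.9
```

Call:
send_rows(dp=[[0, 0, 0], [0, 0, 0], [0, 0, 0], [0, 0, 0], [0, 0, 0]], rot=[[0, 0, 0], [0, 0, 0], [0, 0, 0], [0, 0, 0], [0, 0, 0]], jaw=5, force=50)

```text
time: 3.9
tool_pos: [480.5, -326.2, 102.8]
tcp_rot: [-180.0, -0.0, -81.2]
ft_force: [-0.9, -0.0, 3.8]
finger_gap: 15.0
```

Call:
send_rows(dp=[[0, 0, 0], [0, 0, 0], [0, 0, 0], [0, 0, 0], [0, 0, 0]], rot=[[0, 0, 0], [0, 0, 0], [0, 0, 0], [0, 0, 0], [0, 0, 0]])

```text
time: 4.53
tool_pos: [480.5, -326.2, 102.8]
tcp_rot: [-180.0, -0.0, -81.2]
ft_force: [-1.0, -0.3, 5.5]
finger_gap: 15.3
```

Call:
send_rows(dp=[[0, 0, 20], [0, 0, 55], [0, 0, 95], [0, 0, 128], [0, 0, 128]], rot=[[0, 0, 0], [0, 0, 0], [0, 0, 0], [0, 0, 0], [0, 0, 0]])

```text
time: 5.15
tool_pos: [481.8, -327.0, 234.9]
tcp_rot: [-179.7, -0.3, -81.2]
ft_force: [-0.1, 0.2, -1.6]
finger_gap: 15.1
```

```bash
python3 - <<'E'
from h import *
a=snap('scene','s2.png');t=snap('top','t2.png');S=r.sense();print(S['tool_pos'],S['tcp_rot'],S['ft_force'],S['wrist_torque'],S['finger_gap'])
E
```

```text
[ 480.2027869  -325.78707372  230.38396715] [-1.79991795e+02 -4.95403098e-03 -8.11832213e+01] [-0.16645197 -0.53641813 -0.51416954] [ 0.02383314 -0.01371268 -0.00364167] 14.919765722660074
```

View pics/s2.png

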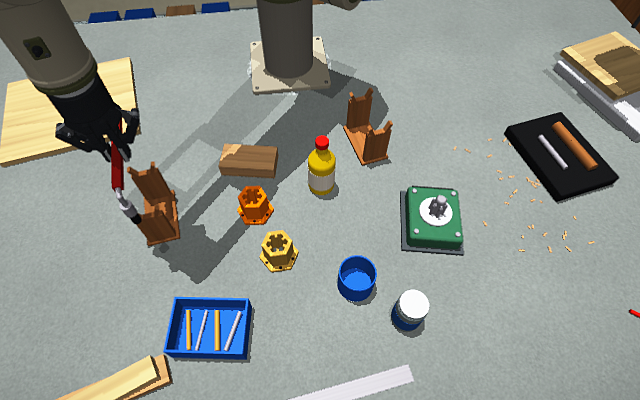

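View pics/t2.png

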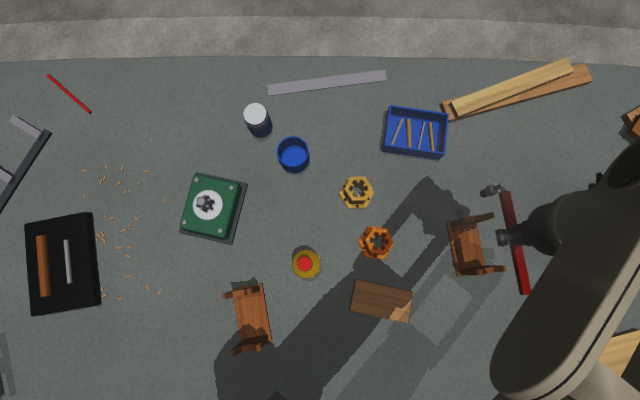

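```bash
python3 - <<'E'
from meas import *
for n,b in(('s2',(95,140,140,240)),('t2',(490,180,535,300))):
    s=load(n);C=cloud(s);hsv=cv2.cvtColor(s['pixels'],cv2.COLOR_RGB2HSV);H,S,V=[hsv[...,i].astype(int) for i in range(3)]
    m=((H<6)|(H>174))&(S>170)&(V>60);u0,v0,u1,v1=b;bb=np.zeros(m.shape,bool);bb[v0:v1,u0:u1]=1
    q=C[m&bb];d=np.array([np.cos(np.radians(8.8)),np.sin(np.radians(8.8))]);e=(q[:,:2]-[480.3,-325.9])@d;f=(q[:,:2]-[480.3,-325.9])@[-d[1],d[0]]
    for lo in range(-110,100,20):
        k=(e>lo)&(e<=lo+20)
        if k.sum()>5: print(n,lo,k.sum(),'z95',np.percentile(q[k,2],80).round(1),'lat',np.median(f[k]).round(1))
    # dark bristle / metal points: low extent
    k=bb&(V<70)&(S<80);q=C[k];e=(q[:,:2]-[480.3,-325.9])@d
    j=(e>70)&(e<115)&(q[:,2]>100)&(q[:,2]<230);print('bristle',j.sum(),q[j].min(0).round(1) if j.sum() else '',np.median(q[j],0).round(1) if j.sum() else '')
E
```

```text
s2 -30 11 z95 246.8 lat -7.6
s2 -10 53 z95 246.8 lat -4.8
s2 10 87 z95 247.2 lat -1.5
s2 30 80 z95 248.0 lat -1.0
s2 50 88 z95 248.1 lat -1.9
s2 70 64 z95 247.7 lat -1.2
bristle 112 [ 570.8 -319.5  157.9] [ 577.4 -309.7  187.4]
t2 -110 43 z95 243.0 lat 0.4
t2 -90 100 z95 242.9 lat -0.7
t2 -70 98 z95 243.1 lat -0.6
t2 -50 94 z95 243.2 lat -0.7
t2 -30 40 z95 243.4 lat -1.0
bristle 61 [ 560.6 -317.1  191. ] [ 566.9 -309.2  206.8]
```

Call:
send_rows(dp=[[7, 25, 0], [19, 68, 0], [31, 111, 0], [43, 154, 0], [56, 197, 0]], rot=[[0, 0, 0], [0, 0, 0], [0, 0, 0], [0, 0, 0], [0, 0, 0]])

```text
time: 5.88
tool_pos: [535.3, -127.1, 228.1]
tcp_rot: [179.8, 0.1, -81.2]
ft_force: [0.8, -0.8, -0.8]
finger_gap: 15.2
```

Call:
send_rows(dp=[[13, 46, 0], [25, 92, 0], [38, 136, 0], [49, 172, 0], [53.8, 189.6, 0]], rot=[[0, 0, 0], [0, 0, 0], [0, 0, 0], [0, 0, 0], [0, 0, 0]])

```text
time: 6.5
tool_pos: [589.2, 62.6, 228.1]
tcp_rot: [179.8, 0.0, -81.1]
ft_force: [-0.3, -0.7, -1.1]
finger_gap: 15.0
```

Call:
send_rows(dp=[[0, 0, -10], [0, 0, -30], [0, 0, -50], [0, 0, -60], [0, 0, -60]], rot=[[0, 0, 0], [0, 0, 0], [0, 0, 0], [0, 0, 0], [0, 0, 0]])

```text
time: 7.12
tool_pos: [589.1, 60.2, 168.7]
tcp_rot: [179.9, 0.0, -81.2]
ft_force: [1.0, -0.3, -0.7]
finger_gap: 15.2
```

```bash
python3 - <<'E'
from h import *
a=snap('scene','s3.png');t=snap('top','t3.png');S=r.sense();print(S['tool_pos'],S['tcp_rot'],S['ft_force'],S['finger_gap'])
A=a['pixels'][160:340,270:450,::-1];B=t['pixels'][60:240,220:400,::-1]
cv2.imwrite('pics/z4.png',np.hstack([cv2.resize(x,(400,400),interpolation=cv2.INTER_CUBIC) for x in (A,B)]))
E
```

```text
[590.34279721  60.46028019 170.74870538] [-1.79963410e+02 -5.42669663e-03 -8.12046572e+01] [ 0.11327612  0.39402964 -0.81245933] 15.243506405495529
```

View pics/z4.png

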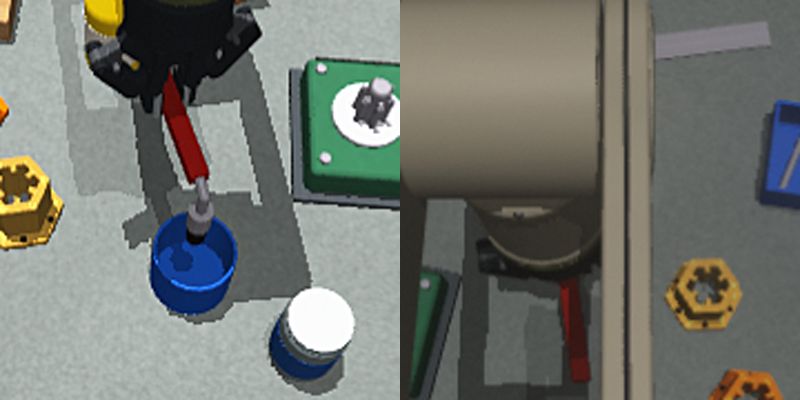

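```bash
python3 - <<'E'
from h import *
a=load('s3');print(onplane(a,[[357.8,268.5]],91), onplane(a,[[355.5,235.0]],155))
E
```

```text
[[684.16714325  72.48410654  91.        ]] [[647.68823219  69.18746025 155.        ]]
```

Call:
send_rows(dp=[[0, 0, -15], [0, 0, -35], [0, 0, -55], [0, 0, -70], [0, 0, -77]], rot=[[0, 0, 0], [0, 0, 0], [0, 0, 0], [0, 0, 0], [0, 0, 0]])

```text
time: 7.85
tool_pos: [589.1, 60.7, 91.3]
tcp_rot: [179.9, 0.0, -81.2]
ft_force: [-0.3, 0.3, -0.6]
finger_gap: 14.9
```

Call:
send_rows(dp=[[0, 0, 0], [0, 0, 0], [0, 0, 0], [0, 0, 0], [0, 0, 0]], rot=[[0, 0, 0], [0, 0, 0], [0, 0, 0], [0, 0, 0], [0, 0, 0]])

```text
time: 8.48
tool_pos: [590.2, 60.7, 93.6]
tcp_rot: [-180.0, -0.0, -81.2]
ft_force: [0.6, 0.1, -1.0]
finger_gap: 14.8
```

```bash
python3 - <<'E'
from h import *
a=snap('scene','s4.png');S=r.sense();print(S['tool_pos'],S['ft_force'],S['finger_gap'])
A=a['pixels'][160:340,270:450,::-1]
cv2.imwrite('pics/z5.png',cv2.resize(A,(540,540),interpolation=cv2.INTER_CUBIC))
E
```

```text
[590.13304641  60.69462745  93.48617096] [ 0.9764651   0.05844973 -0.72972661] 15.14626214031945
```

View pics/z5.png

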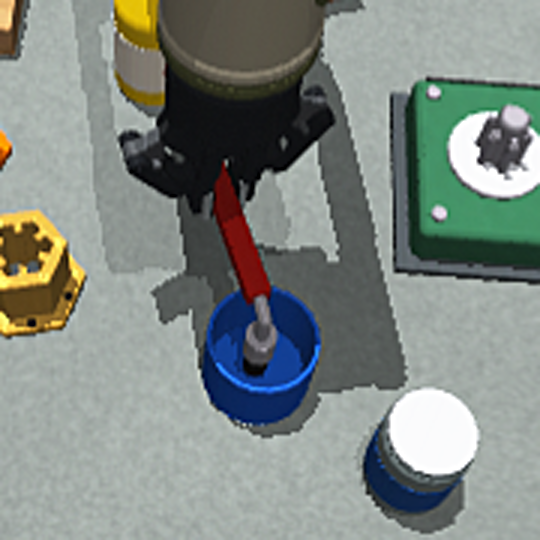

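Call:
send_rows(dp=[[0, 0, -3], [0, 0, -6], [0, 0, -6], [0, 0, -6], [0, 0, -6]], rot=[[0, 0, 0], [0, 0, 0], [0, 0, 0], [0, 0, 0], [0, 0, 0]])

```text
time: 9.15
tool_pos: [590.1, 60.7, 87.4]
tcp_rot: [-180.0, 0.0, -81.2]
ft_force: [-0.0, 0.4, -0.8]
finger_gap: 14.6
```

```bash
python3 - <<'E'
from h import *
S=r.sense();print(S['tool_pos'],S['ft_force'],S['finger_gap'])
print(onplane(load('s4'),[[355.7,284]],13))
E
```

```text
[590.14962104  60.71433187  87.4035746 ] [-0.00411287  0.39173379 -0.80064682] 14.594063172257645
[[685.19265956  75.01794459  13.        ]]
```

Call:
send_rows(dp=[[0, 0, 10], [0, 0, 45], [0, 0, 85], [0, 0, 125], [0, 0, 143]], rot=[[0, 0, 0], [0, 0, 0], [0, 0, 0], [0, 0, 0], [0, 0, 0]])

```text
time: 9.78
tool_pos: [591.5, 60.7, 234.2]
tcp_rot: [-179.7, -0.0, -81.2]
ft_force: [0.8, -0.1, -1.8]
finger_gap: 15.1
```

Call:
send_rows(dp=[[-16, 25, 0], [-46, 71, 0], [-76, 118, 0], [-106, 165, 0], [-121.2, 188.8, 0]], rot=[[0, 0, 0], [0, 0, 0], [0, 0, 0], [0, 0, 0], [0, 0, 0]])

```text
time: 10.4
tool_pos: [466.8, 251.5, 229.6]
tcp_rot: [179.9, 0.0, -81.1]
ft_force: [0.1, 0.1, -1.0]
finger_gap: 14.8
```

Call:
send_rows(dp=[[0, 0, -10], [0, 0, -25], [0, 0, -35], [0, 0, -40], [0, 0, -40]], rot=[[0, 0, 0], [0, 0, 0], [0, 0, 0], [0, 0, 0], [0, 0, 0]])

```text
time: 11.02
tool_pos: [468.9, 248.9, 189.6]
tcp_rot: [179.9, -0.0, -81.2]
ft_force: [-0.0, 0.8, -1.3]
finger_gap: 15.3
```

```bash
python3 - <<'E'
from h import *
a=snap('scene','s5.png');t=snap('top','t5.png');S=r.sense();print(S['tool_pos'],S['ft_force'],S['finger_gap'])
A=a['pixels'][120:300,350:530,::-1];B=t['pixels'][130:310,130:310,::-1]
cv2.imwrite('pics/z6.png',np.hstack([cv2.resize(x,(400,400),interpolation=cv2.INTER_CUBIC) for x in (A,B)]))
E
```

```text
[469.25820387 249.28018265 190.63426095] [-0.35372682 -0.19667296 -0.98871374] 15.06256511893262
```

View pics/z6.png

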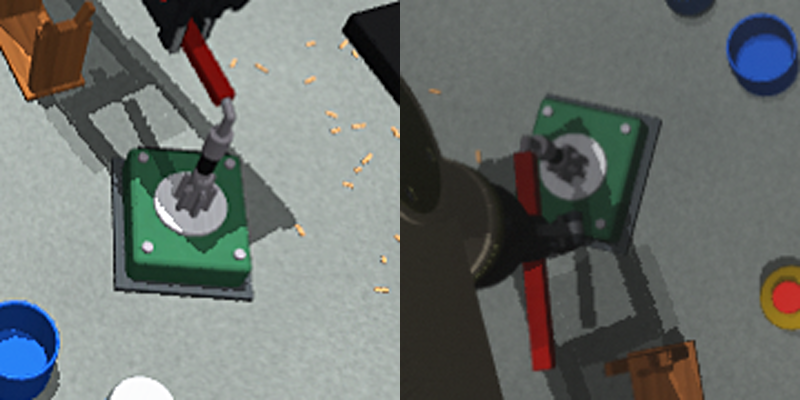

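Call:
send_rows(dp=[[0, 0, -5], [0, 0, -10], [0, 0, -15], [0, 0, -15], [0, 0, -15]], rot=[[0, 0, 0], [0, 0, 0], [0, 0, 0], [0, 0, 0], [0, 0, 0]])

```text
time: 11.75
tool_pos: [468.9, 249.5, 175.4]
tcp_rot: [-180.0, 0.0, -81.2]
ft_force: [-0.2, 0.3, -1.1]
finger_gap: 15.2
```

Call:
send_rows(dp=[[0, 0, 0], [0, 0, 0], [0, 0, 0], [0, 0, 0], [0, 0, 0]], rot=[[0, 0, 0], [0, 0, 0], [0, 0, 0], [0, 0, 0], [0, 0, 0]])

```text
time: 12.38
tool_pos: [468.9, 249.5, 175.3]
tcp_rot: [-180.0, 0.0, -81.2]
ft_force: [-1.5, -0.2, 0.2]
finger_gap: 15.3
```

```bash
python3 - <<'E'
from h import *
a=snap('scene','s6.png')
for i in range(4):
    S=r.sense();print(S['tool_pos'].round(2),S['ft_force'].round(2),S['wrist_torque'].round(3),S['finger_gap']);
    if i<3: vision.snapshot('top')
A=a['pixels'][130:230,390:490,::-1]
cv2.imwrite('pics/z7.png',cv2.resize(A,(600,600),interpolation=cv2.INTER_CUBIC))
E
```

```text
[468.89 249.54 175.32] [-0.71  0.56  0.18] [0.062 0.018 0.022] 15.111520301939125
[468.89 249.52 175.31] [-0.78 -0.15  0.56] [ 0.03   0.11  -0.009] 14.891497632238329
[468.9  249.51 175.33] [-0.27 -0.61  0.38] [0.096 0.061 0.023] 15.357973952553303
[468.87 249.51 175.29] [-0.29  0.32 -0.25] [0.049 0.058 0.048] 14.970234665324224
```

View pics/z7.png

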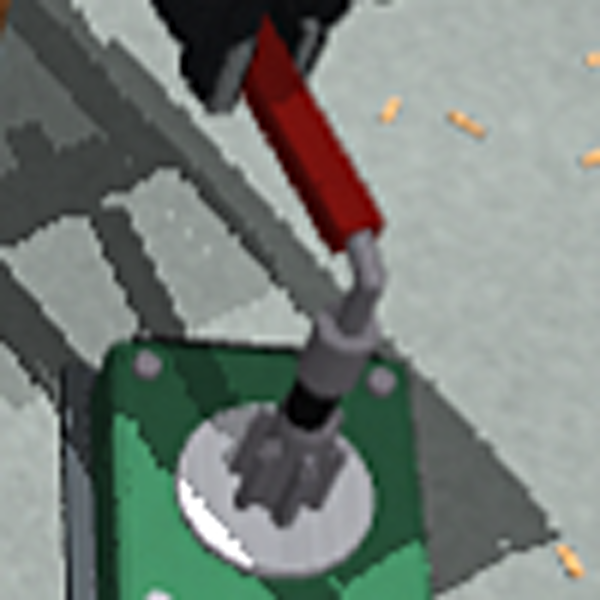

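Call:
send_rows(dp=[[0, 0, 8], [0, 0, 25], [0, 0, 45], [0, 0, 55], [0, 0, 55]], rot=[[0, 0, 0], [0, 0, 0], [0, 0, 0], [0, 0, 0], [0, 0, 0]])

```text
time: 13.2
tool_pos: [469.6, 249.8, 232.0]
tcp_rot: [-179.8, 0.0, -81.2]
ft_force: [0.3, -0.1, -1.1]
finger_gap: 15.6
```

Call:
send_rows(dp=[[0, -25, 0], [1, -70, 0], [2, -120, 0], [3, -170, 0], [4, -220, 0]], rot=[[0, 0, 0], [0, 0, 0], [0, 0, 0], [0, 0, 0], [0, 0, 0]])

```text
time: 13.82
tool_pos: [472.2, 28.0, 229.6]
tcp_rot: [179.9, 0.0, -81.2]
ft_force: [1.2, -0.3, -1.0]
finger_gap: 15.0
```

Call:
send_rows(dp=[[1, -50, 0], [2, -100, 0], [3, -150, 0], [4, -200, 0], [5, -245, 0]], rot=[[0, 0, 0], [0, 0, 0], [0, 0, 0], [0, 0, 0], [0, 0, 0]])

```text
time: 14.45
tool_pos: [477.3, -217.2, 229.5]
tcp_rot: [180.0, 0.0, -81.2]
ft_force: [-0.1, 0.2, -1.4]
finger_gap: 15.3
```

Call:
send_rows(dp=[[1, -40, 0], [2, -75, 0], [2.4, -100, 0], [2.4, -110.4, 0], [2.4, -110.4, 0]], rot=[[0, 0, 0], [0, 0, 0], [0, 0, 0], [0, 0, 0], [0, 0, 0]])

```text
time: 15.08
tool_pos: [480.0, -325.8, 229.6]
tcp_rot: [180.0, 0.1, -81.2]
ft_force: [-0.4, -0.5, -1.3]
finger_gap: 15.1
```

Call:
send_rows(dp=[[0, 0, -20], [0, 0, -50], [0, 0, -75], [0, 0, -90], [0, 0, -95]], rot=[[0, 0, 0], [0, 0, 0], [0, 0, 0], [0, 0, 0], [0, 0, 0]])

```text
time: 15.7
tool_pos: [479.7, -324.8, 133.7]
tcp_rot: [179.9, 0.1, -81.1]
ft_force: [-0.7, 1.0, -0.6]
finger_gap: 15.0
```

```bash
python3 - <<'E'
from h import *
a=snap('scene','s7.png');t=snap('top','t7.png');S=r.sense();print(S['tool_pos'],S['ft_force'],S['finger_gap'])
A=a['pixels'][100:280,80:260,::-1];B=t['pixels'][150:330,400:580,::-1]
cv2.imwrite('pics/z8.png',np.hstack([cv2.resize(x,(400,400),interpolation=cv2.INTER_CUBIC) for x in (A,B)]))
E
```

```text
[ 480.26593876 -325.56681975  135.04714972] [-0.25399184  0.27138157 -0.72449451] 15.22954825502323
```

View pics/z8.png

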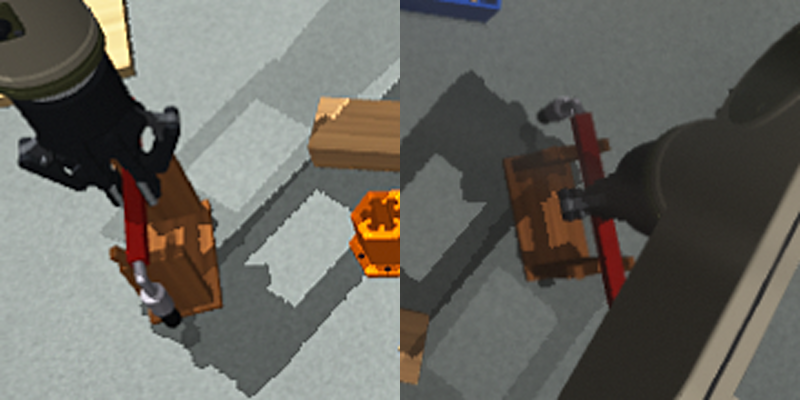

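Well aligned above the rest. Lower and release.

Call:
send_rows(dp=[[0, 0, -8], [0, 0, -16], [0, 0, -24], [0, 0, -30], [0, 0, -33]], rot=[[0, 0, 0], [0, 0, 0], [0, 0, 0], [0, 0, 0], [0, 0, 0]])

```text
time: 16.42
tool_pos: [479.9, -325.7, 102.7]
tcp_rot: [180.0, 0.0, -81.2]
ft_force: [-9.8, 8.8, 20.8]
finger_gap: 15.2
```

Call:
send_rows(dp=[[0, 0, 0], [0, 0, 0], [0, 0, 0], [0, 0, 0], [0, 0, 0]], rot=[[0, 0, 0], [0, 0, 0], [0, 0, 0], [0, 0, 0], [0, 0, 0]])

```text
time: 17.05
tool_pos: [480.3, -326.0, 102.8]
tcp_rot: [-180.0, -0.0, -81.2]
ft_force: [-4.0, 2.6, 6.1]
finger_gap: 15.1
```

Call:
send_rows(dp=[[0, 0, 0], [0, 0, 0], [0, 0, 0], [0, 0, 0], [0, 0, 0]], rot=[[0, 0, 0], [0, 0, 0], [0, 0, 0], [0, 0, 0], [0, 0, 0]], jaw=30)

```text
time: 17.68
tool_pos: [480.2, -325.9, 102.2]
tcp_rot: [180.0, 0.0, -81.2]
ft_force: [-0.1, -0.9, 0.2]
finger_gap: 30.1
```

Call:
send_rows(dp=[[0, 0, 0], [0, 0, 0], [0, 0, 0], [0, 0, 0], [0, 0, 0]], rot=[[0, 0, 0], [0, 0, 0], [0, 0, 0], [0, 0, 0], [0, 0, 0]], jaw=80)

```text
time: 18.3
tool_pos: [480.3, -325.9, 102.3]
tcp_rot: [-180.0, -0.0, -81.2]
ft_force: [0.1, 0.4, 0.3]
finger_gap: 80.3
```

Call:
send_rows(dp=[[0, 0, 15], [0, 0, 40], [0, 0, 80], [0, 0, 110], [0, 0, 120]], rot=[[0, 0, 0], [0, 0, 0], [0, 0, 0], [0, 0, 0], [0, 0, 0]])

```text
time: 18.92
tool_pos: [481.4, -326.8, 226.0]
tcp_rot: [-179.8, -0.2, -81.2]
ft_force: [-1.1, -0.0, 0.5]
finger_gap: 80.3
```

Call:
send_rows(dp=[[20, 42, 0], [44, 94, 0], [68, 146, 0], [92, 198, 0], [118.3, 252.4, 0]], rot=[[0, 0, 0.085], [0, 0, 0.17], [0, 0, 0.255], [0, 0, 0.34], [0, 0, 0.422]], jaw=85)

```text
time: 19.55
tool_pos: [598.7, -71.8, 221.6]
tcp_rot: [180.0, 0.0, -56.9]
ft_force: [0.6, -0.6, 1.2]
finger_gap: 85.0
```

```bash
python3 - <<'E'
from meas import *
a=snap('scene','s8.png');t=snap('top','t8.png');S=r.sense();print(S['tool_pos'],S['tcp_rot'],S['ft_force'],S['finger_gap'])
for n,b in(('s8',(120,140,180,260)),('t8',(465,195,505,295))):
    s=load(n);hsv=cv2.cvtColor(s['pixels'],cv2.COLOR_RGB2HSV);H,S,V=[hsv[...,i].astype(int) for i in range(3)]
    C=cloud(s);m=big(((H<6)|(H>174))&(S>170)&(V>70),*b);P=C[m>0]
    xy=onplane(s,np.argwhere(m)[:,::-1],114)[:,:2]
    mu=xy.mean(0);w,v=np.linalg.eigh(np.cov((xy-mu).T));d=v[:,1]*np.sign(v[0,1]);e=(xy-mu)@d
    print(n,((e.min()+e.max())/2*d+mu).round(1),'len',np.ptp(e).round(1),'yaw',np.degrees(np.arctan2(d[1],d[0])).round(2),np.median(P[:,2]).round(1))
# hub yaw
for n,b in (('scene0',(255,225,305,275)),('top0',(335,170,380,215))):
    s=load(n);C=cloud(s);hsv=cv2.cvtColor(s['pixels'],cv2.COLOR_RGB2HSV);H,S,V=[hsv[...,i].astype(int) for i in range(3)]
    m=big((abs(H-24)<9)&(S>70)&(V>60),*b)
    for nm,z,dz in(('top',60,5),('flange',8,5)):
        mm=(m>0)&(abs(C[...,2]-z)<dz);px=np.argwhere(mm)[:,::-1];q=onplane(s,px,z)[:,:2]
        for c0 in ([598.5,-73.4],):
            f=q-c0;rr=np.hypot(*f.T);an=np.degrees(np.arctan2(f[:,1],f[:,0]))
            # boundary radius per angle bin
            R=np.array([rr[abs((an-k+180)%360-180)<3].max() if (abs((an-k+180)%360-180)<3).any() else np.nan for k in range(-180,180,4)])
            A=np.radians(np.arange(-180,180,4));ok=np.isfinite(R)&((R>24) if z==60 else (R>33))
            cc=np.sum((R[ok]-R[ok].mean())*np.exp(6j*A[ok]));print(n,nm,'corner dir mod60',(np.degrees(np.angle(cc))/6)%60,ok.sum(),R[ok].min().round(1),R[ok].max().round(1))
E
```

```text
[599.71337852 -67.71337096 221.32949972] [-1.79954122e+02  1.34862828e-01 -5.65618382e+01] [-0.57780837 -0.11540461  0.06024601] 84.77718632966308
s8 [ 473.2 -327.7] len 183.4 yaw 9.03 nan
t8 [ 437.3 -332. ] len 111.5 yaw 9.11 112.8
scene0 top corner dir mod60 33.07818508915295 90 25.3 31.6
scene0 flange corner dir mod60 32.77544201409323 59 34.9 41.2
top0 top corner dir mod60 32.29216664709388 89 25.1 30.5
top0 flange corner dir mod60 31.288950897918266 66 34.3 41.1
```

View pics/s8.png

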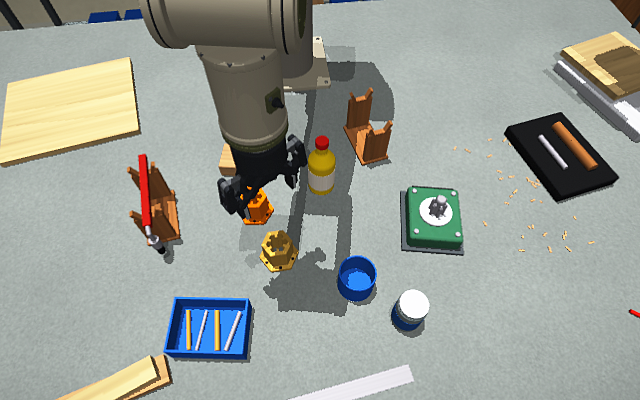

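Call:
send_rows(dp=[[0, 0, -25], [0, 0, -60], [0, 0, -95], [0, 0, -115], [0, 0, -122]], rot=[[0, 0, 0], [0, 0, 0], [0, 0, 0], [0, 0, 0], [0, 0, 0]])

```text
time: 20.27
tool_pos: [597.5, -73.6, 98.7]
tcp_rot: [179.9, 0.1, -57.0]
ft_force: [-1.0, -0.1, -1.1]
finger_gap: 85.0
```

```bash
python3 - <<'E'
from h import *
a=snap('scene','s9.png');S=r.sense();print(S['tool_pos'],S['tcp_rot'])
A=a['pixels'][150:310,190:350,::-1]
cv2.imwrite('pics/z9.png',cv2.resize(A,(600,600),interpolation=cv2.INTER_CUBIC))
E
```

```text
[597.84648485 -73.59779095  98.89046026] [ 1.79920289e+02  7.30324496e-02 -5.70253923e+01]
```

View pics/z9.png

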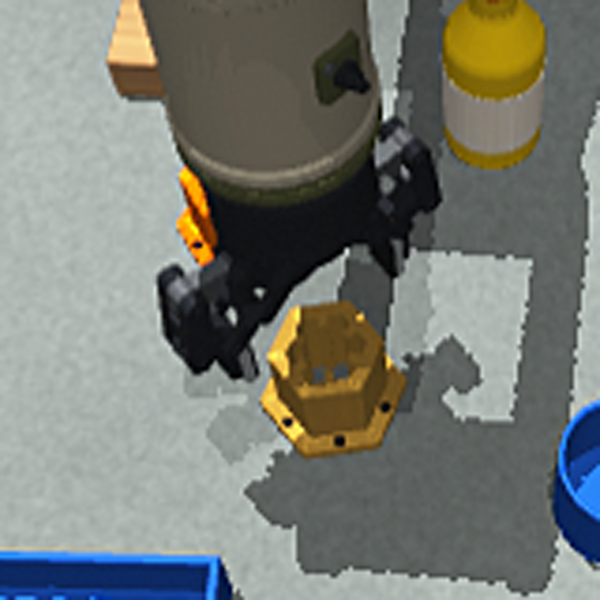

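Call:
send_rows(dp=[[0, 0, -15], [0, 0, -30], [0, 0, -45], [0, 0, -57], [0, 0, -60]], rot=[[0, 0, 0], [0, 0, 0], [0, 0, 0], [0, 0, 0], [0, 0, 0]])

```text
time: 20.95
tool_pos: [597.7, -73.3, 38.8]
tcp_rot: [179.9, 0.1, -57.0]
ft_force: [-0.0, -0.3, 0.2]
finger_gap: 84.4
```

Call:
send_rows(dp=[[0, 0, 0], [0, 0, 0], [0, 0, 0], [0, 0, 0], [0, 0, 0]], rot=[[0, 0, 0], [0, 0, 0], [0, 0, 0], [0, 0, 0], [0, 0, 0]], jaw=45, force=40)

```text
time: 21.58
tool_pos: [599.2, -73.5, 41.1]
tcp_rot: [-179.9, -0.0, -57.0]
ft_force: [-0.4, 1.7, 5.9]
finger_gap: 53.6
```

Call:
send_rows(dp=[[0, 0, 0], [0, 0, 0], [0, 0, 0]], rot=[[0, 0, 0], [0, 0, 0], [0, 0, 0]], force=60)

```text
time: 21.95
tool_pos: [599.2, -73.6, 41.2]
tcp_rot: [-179.9, -0.1, -57.0]
ft_force: [-1.0, 0.7, 6.7]
finger_gap: 53.3
```

Call:
send_rows(dp=[[0, 0, 10], [0, 0, 20], [0, 0, 30], [0, 0, 30], [0, 0, 30]], rot=[[0, 0, 0], [0, 0, 0], [0, 0, 0], [0, 0, 0], [0, 0, 0]])

```text
time: 22.58
tool_pos: [598.4, -73.5, 70.2]
tcp_rot: [180.0, 0.0, -57.0]
ft_force: [-0.7, -0.0, -3.6]
finger_gap: 53.2
```

```bash
python3 - <<'E'
from h import *
a=snap('scene','s10.png');S=r.sense();print(S['tool_pos'],S['tcp_rot'],S['ft_force'],S['wrist_torque'],S['finger_gap'])
A=a['pixels'][150:310,190:350,::-1]
cv2.imwrite('pics/z10.png',cv2.resize(A,(600,600),interpolation=cv2.INTER_CUBIC))
E
```

```text
[598.244149   -73.46670287  69.89792298] [ 1.79972861e+02  2.51095502e-02 -5.70082162e+01] [ 0.49182867 -0.37461503 -3.28101704] [ 0.04231557 -0.01699703 -0.03987293] 53.25294730880907
```

View pics/z10.png

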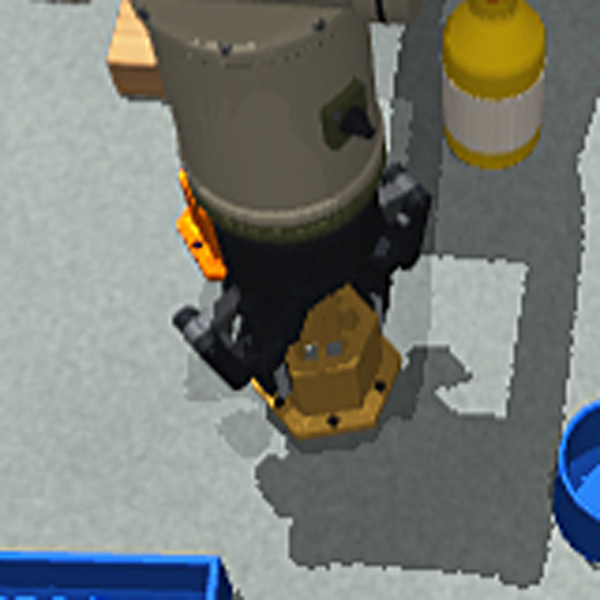

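Call:
send_rows(dp=[[0, 0, 15], [0, 0, 45], [0, 0, 75], [0, 0, 95], [0, 0, 100]], rot=[[0, 0, 0], [0, 0, 0], [0, 0, 0], [0, 0, 0], [0, 0, 0]])

```text
time: 23.25
tool_pos: [599.6, -73.7, 172.5]
tcp_rot: [-179.9, -0.1, -57.0]
ft_force: [1.0, 0.4, -3.3]
finger_gap: 52.9
```

Call:
send_rows(dp=[[-3, 25, 0], [-7, 60, 0], [-12, 105, 0], [-17, 150, 0], [-22, 195, 0]], rot=[[0, 0, -0.03], [0, 0, -0.08], [0, 0, -0.13], [0, 0, -0.18], [0, 0, -0.23]])

```text
time: 23.88
tool_pos: [575.5, 122.7, 168.9]
tcp_rot: [179.9, 0.0, -70.3]
ft_force: [0.8, 0.9, -3.2]
finger_gap: 52.9
```

Call:
send_rows(dp=[[-5, 45, 0], [-10, 90, 0], [-14, 120, 0], [-16.8, 142.1, 0], [-16.8, 142.1, 0]], rot=[[0, 0, -0.01], [0, 0, -0.02], [0, 0, -0.032], [0, 0, -0.032], [0, 0, -0.032]])

```text
time: 24.5
tool_pos: [559.0, 264.8, 169.4]
tcp_rot: [179.9, 0.0, -71.9]
ft_force: [0.8, -0.9, -4.4]
finger_gap: 53.2
```

Call:
send_rows(dp=[[0, 0, -8], [0, 0, -16], [0, 0, -22], [0, 0, -22], [0, 0, -22]], rot=[[0, 0, 0], [0, 0, 0], [0, 0, 0], [0, 0, 0], [0, 0, 0]])

```text
time: 25.12
tool_pos: [559.9, 263.4, 148.5]
tcp_rot: [-180.0, 0.0, -72.0]
ft_force: [1.0, 1.2, -4.1]
finger_gap: 53.4
```

```bash
python3 - <<'E'
from h import *
a=snap('scene','s11.png');S=r.sense();print(S['tool_pos'],S['tcp_rot'],S['ft_force'],S['wrist_torque'],S['finger_gap'])
A=a['pixels'][110:270,360:520,::-1]
cv2.imwrite('pics/z11.png',cv2.resize(A,(600,600),interpolation=cv2.INTER_CUBIC))
E
```

```text
[560.01374949 263.58329288 148.68809461] [-1.79965257e+02  2.24433431e-03 -7.20269553e+01] [-0.59348481 -0.12174746 -3.84572424] [-0.02174726 -0.01078606 -0.007776  ] 53.059030060468615
```

View pics/z11.png

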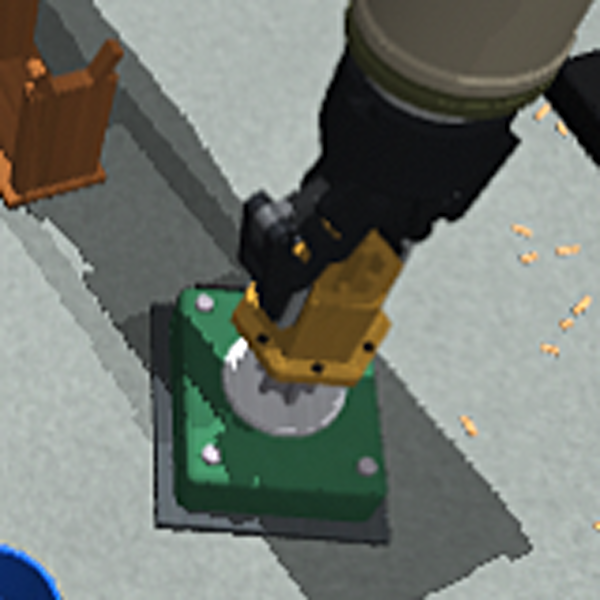

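Call:
send_rows(dp=[[0, 0, -6], [0, 0, -12], [0, 0, -18], [0, 0, -24], [0, 0, -24]], rot=[[0, 0, 0], [0, 0, 0], [0, 0, 0], [0, 0, 0], [0, 0, 0]])

```text
time: 25.8
tool_pos: [559.2, 263.5, 123.3]
tcp_rot: [179.9, 0.0, -72.0]
ft_force: [-0.2, 0.2, -5.1]
finger_gap: 52.9
```

```bash
python3 - <<'E'
from h import *
S=r.sense();print(S['tool_pos'],S['tcp_rot'],S['ft_force'],S['wrist_torque'],S['finger_gap'])
E
```

```text
[559.18154085 263.53675433 123.30758033] [ 1.79913955e+02  7.89331363e-03 -7.20159850e+01] [-0.21194537  0.17468658 -5.09601439] [0.11599371 0.10233064 0.04133458] 52.91165961390591
```

Call:
send_rows(dp=[[0, 0, -2], [0, 0, -4], [0, 0, -6], [0, 0, -8], [0, 0, -8]], rot=[[0, 0, 0], [0, 0, 0], [0, 0, 0], [0, 0, 0], [0, 0, 0]])

```text
time: 26.42
tool_pos: [560.6, 264.0, 120.6]
tcp_rot: [-179.9, 0.0, -72.0]
ft_force: [-11.5, -4.5, 21.7]
finger_gap: 53.3
```

```bash
python3 - <<'E'
from h import *
a=snap('scene','s12.png');t=snap('top','t12.png');S=r.sense();print(S['tool_pos'],S['tcp_rot'],S['ft_force'],S['wrist_torque'],S['finger_gap'])
A=a['pixels'][130:250,380:500,::-1]
cv2.imwrite('pics/z12.png',cv2.resize(A,(700,600),interpolation=cv2.INTER_CUBIC))
E
```

```text
[560.57134742 263.97332422 120.56264246] [-1.79856435e+02  6.08095359e-03 -7.20080663e+01] [-11.37896997  -4.04961163  21.81045957] [-0.67528692  2.48603939  0.07963769] 53.22789579181214
```

View pics/z12.png

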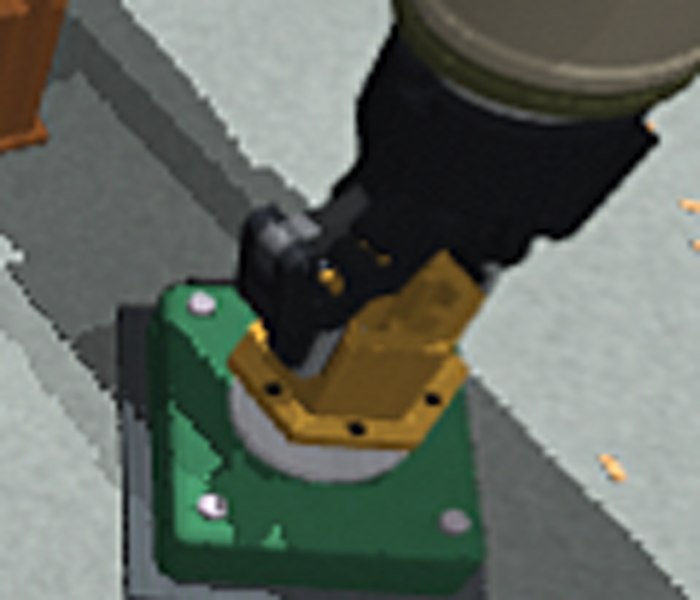

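Call:
send_rows(dp=[[0, 0, 5], [0, 0, 8], [-1.0, -0.3, 8], [-1.8, -0.6, 8], [-1.8, -0.6, 8]], rot=[[0, 0, 0], [0, 0, 0], [0, 0, 0], [0, 0, 0], [0, 0, 0]])

```text
time: 27.15
tool_pos: [558.2, 263.1, 124.1]
tcp_rot: [-180.0, 0.0, -72.0]
ft_force: [2.7, 2.4, -5.0]
finger_gap: 53.5
```

```bash
python3 - <<'E'
from h import *
S=r.sense();print(S['tool_pos'],S['tcp_rot'],S['ft_force'],S['wrist_torque'],S['finger_gap'])
E
```

```text
[558.16100099 263.12457204 124.0785241 ] [-1.79967602e+02  6.61619007e-03 -7.20188714e+01] [ 2.74106179  2.44390699 -4.95927705] [ 0.46461318 -0.51126048 -0.07074498] 53.458757474417816
```

Call:
send_rows(dp=[[0, 0, -2], [0, 0, -4], [0, 0, -6], [0, 0, -8], [0, 0, -8]], rot=[[0, 0, 0], [0, 0, 0], [0, 0, 0], [0, 0, 0], [0, 0, 0]])

```text
time: 27.78
tool_pos: [558.7, 263.4, 120.6]
tcp_rot: [-179.9, 0.0, -72.0]
ft_force: [-11.2, -3.8, 24.1]
finger_gap: 53.2
```

```bash
python3 - <<'E'
from h import *
S=r.sense();print(S['tool_pos'],S['tcp_rot'],S['ft_force'],S['wrist_torque'],S['finger_gap'])
E
```

```text
[558.68650219 263.36440722 120.57986335] [-1.79872715e+02  5.15317413e-03 -7.20038864e+01] [-11.19791785  -3.75188871  24.08247002] [-0.33775796  2.26728045  0.16354243] 53.201663227684506
```

```bash
python3 - <<'E'
from meas import *
c=np.array([559.8,263.6])
for n,b in(('scene0',(395,180,470,260)),('top0',(175,165,255,250))):
    s=load(n);C=cloud(s);u0,v0,u1,v1=b;q=C[v0:v1,u0:u1].reshape(-1,3)
    for zz in((78,92),):
        k=(q[:,2]>zz[0])&(q[:,2]<zz[1]);p=q[k][:,:2]-c;rr=np.hypot(*p.T);an=np.degrees(np.arctan2(p[:,1],p[:,0]))
        j=(rr>11.5)&(rr<18);print(n,zz,j.sum(),'tooth dir',(np.degrees(np.angle(np.mean(np.exp(6j*np.radians(an[j])))))/6)%60,abs(np.mean(np.exp(6j*np.radians(an[j])))), sorted(an[j].round().astype(int).tolist()))
img=[]
for n in('scene0','top0'):
    s=load(n);
    # rectified patches on plane z=88 and 50
    for z in(87,50):
        g=np.arange(-40,40,.25);X,Y=np.meshgrid(c[0]+g,c[1]+g);P=np.c_[X.ravel(),Y.ravel(),np.full(X.size,z)]
        T=s['world_from_camera'];p=(P-T[:3,3])@T[:3,:3];uv,_=cv2.projectPoints(p,np.zeros(3),np.zeros(3),s['intrinsics'],np.array([float(s['k1']),0,0,0]))
        uv=uv.reshape(X.shape+(2,)).astype(np.float32);im=cv2.remap(s['pixels'],uv[...,0],uv[...,1],cv2.INTER_CUBIC)
        for a in range(18,378,60):
            t=np.radians(a);cv2.line(im,(int(160+80*np.cos(t)),int(160+80*np.sin(t))),(int(160+120*np.cos(t)),int(160+120*np.sin(t))),(255,0,0),1)
        img.append(im)
cv2.imwrite('pics/st.png',cv2.resize(np.vstack([np.hstack(img[:2]),np.hstack(img[2:])]),(600,600))[:,:,::-1])
E
```

```text
scene0 (78, 92) 49 tooth dir 52.70703320792878 0.7937500659727352 [-144, -133, -129, -127, -127, -126, -123, -123, -123, -122, -118, -117, -78, -77, -76, -73, -71, -71, -68, -67, -67, -65, -63, -60, -19, -15, -12, -12, -9, -7, -3, -2, -2, -1, 1, 2, 2, 41, 44, 45, 49, 50, 51, 54, 55, 55, 56, 57, 62]
top0 (78, 92) 43 tooth dir 53.29725871267279 0.7654160658017832 [-179, -174, -141, -141, -134, -133, -128, -125, -124, -121, -74, -73, -71, -66, -66, -62, -57, -52, -18, -13, -11, -10, -10, -6, -3, 43, 47, 51, 59, 105, 112, 115, 121, 121, 121, 122, 170, 172, 173, 177, 177, 178, 180]
```

View pics/st.png

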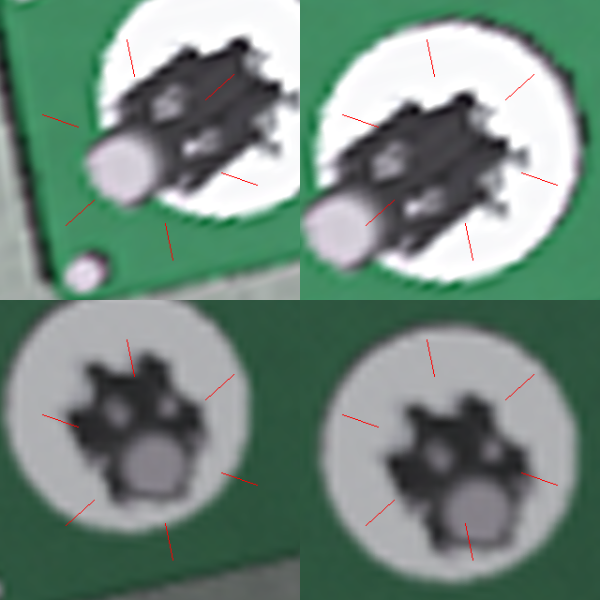

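Call:
send_rows(dp=[[0, 0, 8], [0, 0, 12], [0.9, 0.3, 12], [1.8, 0.6, 12], [1.8, 0.6, 12]], rot=[[0, 0, 0], [0, 0, -0.13], [0, 0, -0.28], [0, 0, -0.436], [0, 0, -0.436]])

```text
time: 28.4
tool_pos: [559.3, 263.1, 127.5]
tcp_rot: [179.9, -0.1, -97.0]
ft_force: [0.5, -0.0, -3.5]
finger_gap: 53.0
```

Call:
send_rows(dp=[[0, 0, 0], [0, 0, -4], [0, 0, -7], [0, 0, -10], [0, 0, -12]], rot=[[0, 0, 0], [0, 0, 0], [0, 0, 0], [0, 0, 0], [0, 0, 0]])

```text
time: 29.02
tool_pos: [559.6, 263.5, 115.9]
tcp_rot: [180.0, -0.0, -97.0]
ft_force: [-0.6, -0.5, -4.0]
finger_gap: 52.8
```

```bash
python3 - <<'E'
from h import *
S=r.sense();print(S['tool_pos'],S['tcp_rot'],S['ft_force'],S['wrist_torque'],S['finger_gap'])
E
```

```text
[559.63420856 263.54474058 115.93709722] [ 1.79982300e+02 -8.84028709e-03 -9.69874501e+01] [-0.58241837 -0.47415157 -4.00207432] [-0.01853043  0.01631748  0.02203537] 52.8106299519619
```

Call:
send_rows(dp=[[0, 0, -5], [0, 0, -10], [0, 0, -15], [0, 0, -20], [0, 0, -23]], rot=[[0, 0, 0], [0, 0, 0], [0, 0, 0], [0, 0, 0], [0, 0, 0]])

```text
time: 29.65
tool_pos: [559.6, 263.6, 92.8]
tcp_rot: [180.0, -0.0, -97.0]
ft_force: [-0.7, 1.3, -3.8]
finger_gap: 53.3
```

Call:
send_rows(dp=[[0, 0, -1], [0, 0, -2], [0, 0, -3], [0, 0, -3], [0, 0, -3]], rot=[[0, 0, 0], [0, 0, 0], [0, 0, 0], [0, 0, 0], [0, 0, 0]])

```text
time: 30.28
tool_pos: [559.8, 263.7, 91.2]
tcp_rot: [-180.0, 0.0, -97.0]
ft_force: [-5.9, -0.6, 3.8]
finger_gap: 53.3
```

Seated (force reversed at 91 mm). Release, rise straight up, and check.

Call:
send_rows(dp=[[0, 0, 0], [0, 0, 0], [0, 0, 0], [0, 0, 0], [0, 0, 0]], rot=[[0, 0, 0], [0, 0, 0], [0, 0, 0], [0, 0, 0], [0, 0, 0]], jaw=85)

```text
time: 30.9
tool_pos: [559.8, 263.6, 90.3]
tcp_rot: [-180.0, -0.0, -97.0]
ft_force: [-0.0, 0.2, 0.7]
finger_gap: 85.0
```

Call:
send_rows(dp=[[0, 0, 10], [0, 0, 40], [0, 0, 85], [0, 0, 130], [0, 0, 150]], rot=[[0, 0, 0], [0, 0, 0], [0, 0, 0], [0, 0, 0], [0, 0, 0]])

```text
time: 31.52
tool_pos: [561.1, 264.1, 244.8]
tcp_rot: [-179.7, 0.2, -97.0]
ft_force: [-0.4, 0.1, -0.7]
finger_gap: 84.9
```

Call:
send_rows(dp=[[-30, 20, 0], [-70, 50, 0], [-110, 80, 0], [-140, 100, 0], [-150, 105, 0]], rot=[[0, 0, 0], [0, 0, 0], [0, 0, 0], [0, 0, 0], [0, 0, 0]])

```text
time: 32.15
tool_pos: [407.9, 369.5, 239.8]
tcp_rot: [180.0, -0.0, -96.9]
ft_force: [0.0, -0.5, -0.4]
finger_gap: 85.0
```

```bash
python3 - <<'E'
from meas import *
a=snap('scene','s13.png');t=snap('top','t13.png');S=r.sense();print(S['time'],S['tool_pos'],S['ft_force'])
for n,b in(('s13',(380,140,480,260)),('t13',(150,150,260,260))):
    s=load(n);C=cloud(s);hsv=cv2.cvtColor(s['pixels'],cv2.COLOR_RGB2HSV);H,S,V=[hsv[...,i].astype(int) for i in range(3)]
    m=np.zeros(H.shape,bool);u0,v0,u1,v1=b;m[v0:v1,u0:u1]=1;m&=(abs(H-24)<9)&(S>70)&(V>30)
    z=C[...,2];
    for zz in(110,58):
        q=C[m&(abs(z-zz)<6)];print(n,zz,len(q),np.median(q[:,2]).round(1) if len(q) else '',cv2.minEnclosingCircle(q[:,:2].astype(np.float32)) if len(q) else '')
for n,b,b2 in(('s13',(120,140,180,260),(330,245,385,310)),('t13',(465,195,505,295),(270,130,315,180))):
    s=load(n);hsv=cv2.cvtColor(s['pixels'],cv2.COLOR_RGB2HSV);H,S,V=[hsv[...,i].astype(int) for i in range(3)]
    C=cloud(s);m=big(((H<6)|(H>174))&(S>170)&(V>60),*b);P=C[m>0]
    xy=onplane(s,np.argwhere(m)[:,::-1],114)[:,:2]
    mu=xy.mean(0);w,v=np.linalg.eigh(np.cov((xy-mu).T));d=v[:,1]*np.sign(v[0,1]);e=(xy-mu)@d
    print(n,((e.min()+e.max())/2*d+mu).round(1),'len',np.ptp(e).round(1),'yaw',np.degrees(np.arctan2(d[1],d[0])).round(2),np.nanmedian(P[:,2]).round(1))
    m=big((abs(H-108)<14)&(S>120)&(V>30),*b2);q=C[(m>0)&(C[...,2]>61)];print('pot',cv2.minEnclosingCircle(q[:,:2].astype(np.float32)) if len(q) else '')
E
```

```text
32.25 [409.01838207 368.8113393  239.95086868] [ 0.51473464 -0.19730567 -0.94171759]
s13 110 433 110.0 ((560.6102294921875, 261.93914794921875), 30.954423904418945)
s13 58 329 58.2 ((560.1373291015625, 261.86163330078125), 40.62984085083008)
t13 110 351 109.1 ((560.3720092773438, 263.12884521484375), 30.33905601501465)
t13 58 283 57.5 ((561.0956420898438, 262.13702392578125), 40.3470573425293)
s13 [ 474.  -327.6] len 185.1 yaw 9.03 114.8
pot ((680.9608764648438, 74.68048858642578), 36.0931510925293)
t13 [ 469.6 -327.1] len 176.7 yaw 8.73 113.0
pot ((681.285400390625, 74.79212951660156), 35.75422286987305)
```

View pics/s13.png

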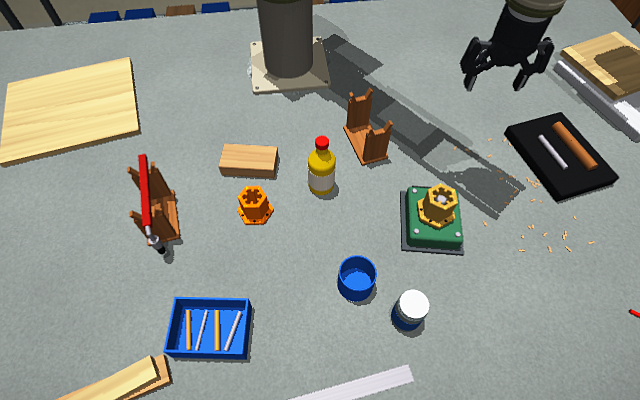

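The picture shows the hub home on the stub at pixel (440,205), with its top at 110 mm and its flange at 58 mm. The brush lies on its rest at (148,200), and the pot, bottle, can, bit box and block are where they started.

```bash
python3 -c "
from h import *
print(job.hand_in())"
```

```text
the job is handed in; nothing more can be done
None
```

I carried out all four steps in order and handed the job in at about 32 s of the 69 s allowed. The hand-in reported no verdict.

**What I did:**
- **Dip:** I gripped the brush at its origin and lowered the bristles to about 7 mm above the bench inside the pot, within 17 mm of its floor.
- **Dab:** I pressed the bristles on the top of the stub. The wrist force changed by about 1 N, and the picture shows the bristles on the stub's end.
- **Rest:** I laid the brush back and released it.
- **Hub:** I gripped the brass hub, turned it to match the teeth, slid it home and let go.

**What went wrong:**
- My first try at the hub stopped on the stub's teeth at about 25 N, well under the limits. I had taken the stub's yaw from the green housing, but the stub is turned about 35 degrees from it.
- I first suspected a sideways offset. A 2 mm shift changed nothing, so I measured the teeth directly in both views, turned the hub 25 degrees, and it slid on freely.

**Last checks:**
- **Hub:** The top is at 109–110 mm and the flange top at about 58 mm, as they should be at home. Its centre is within about 2 mm of the stub axis.
- **Brush:** In the top view it is within 1 mm and 0.1 degrees of where it started. The scene view put it 2–3 mm off along the handle, with a measured length about 5 mm too long, so I put that down to the colour mask.
- **Pot:** It has not moved (under 0.5 mm).
- **Bottle, can, bit box and block:** They look unmoved in the picture; I did not re-measure them.
- **Robot:** The gripper is open and clear of everything.

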